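Set and lock the swinging gauge arm

TASK

Swing the gauge arm of the bench fixture anticlockwise until it rests against its stop block. Then, with the arm kept there, screw its T-handle clamp fully tight (clockwise): the arm spins freely along with the handle unless you press the handle down firmly, but not brutally, while turning. Finally let go, leaving the arm at its stop and the things lying around where they are.

Things in the scene. Friction and masses are not known exactly. Their poses are not given: they have to be found in the camera images.
- fixture: Gauge fixture bolted to the bench: a grey plate 200 x 250 x 16 mm (x, y, z), with a steel disc (136 mm across, top at z = 26 mm) at its centre. Origin: centre of the plate's underside, on the upright pivot axis. z is up.
- gauge_arm: Flat aluminium arm with a hub disc (132 mm across, its top 46 mm above the bench) on the fixture's pivot. A bar 30 mm wide and 12 mm thick (34 to 46 mm above the bench) runs from the hub along the arm's own +y to 165 mm from the pivot axis. Origin: on the pivot axis, 30 mm above the bench when not pressed. The pivot is sprung: arm and handle go down together.
- brake: Black rubber ring (126 mm) under the hub, turning with the arm, 4 mm clear of the steel disc. Pressing the handle meets the spring (about 2.5 N, then 1.5 N per mm); after 4 mm (8.5 N) the ring touches, then about 11 N per mm. From about 14 N it holds the arm against the turning handle; 18 to 25 N is good; sinking 8 mm (55 N) damages it. Let go, it springs up and all spins freely.
- swing (a joint): Angle of the arm about the upright pivot, rad: 0 when it rests against the stop block (the arm then points to the fixture's +y), growing clockwise seen from above. It cannot go below 0; it starts between 0.5 and 1.3. Almost no friction (0.02 N m).
- gauge_side (a point): Point on the arm's side face that meets the stop: 100 mm from the pivot axis, 40 mm above the bench.
- stop (a point): Point on the stop block's face that the arm meets. The block, dark steel, 24 x 30 mm, stands on the fixture plate to 62 mm above the bench, fixture x from -39 to -15 mm, y from 85 to 115 mm.
- clamp (a joint): Angle of the T-handle relative to the arm, rad: grows clockwise seen from above as it tightens; 3.0 is the hard end, fully tight. Starts between 0.3 and 1.3. Turning it takes 0.2 N m, so the unpressed arm goes along, either way, unless the stop holds it. Forcing the handle on past its hard end drags the arm off its stop.
- handle (a point): Centre of the black T-handle's bar, on the pivot axis, 90 mm above the bench when not pressed. The bar is 84 mm long (along its own x), 18 mm wide (its own y) and 28 mm high (76 to 104 mm above the bench); below it is a neck 30 mm across down to the hub at 46 mm.
- tape_roll: Bystander: a cardboard-coloured roll of tape, 110 mm across, 48 mm high; origin at the centre of its underside.
- channel: Bystander: an aluminium channel offcut 150 x 40 x 40 mm, open side up; origin at the centre of its underside.
- parts_bin: Bystander: an empty yellow plastic bin 150 x 110 x 70 mm; origin at the centre of its underside.
- spray_can: Bystander: a white can 66 mm across, 170 mm high; origin at the centre of its underside.

How it is judged:
On the way, in this order (a step that is already met when the one before it is completed fails the run):
1. the arm is swung against its stop (within 0.06 rad) while the clamp is not yet tight (value of joint swing below 0.06 rad and value of joint clamp below 2.8 rad), for 0.2 s.
2. the clamp is screwed fully tight with the arm at its stop (within 0.08 rad) (value of joint clamp above 2.85 rad and value of joint swing below 0.08 rad), for 0.2 s.
At the end, for the whole second after the job is handed in: the T-handle clamp is within 0.15 rad of its hard end, the arm within 0.08 rad (8 mm at the stop) of its stop block, sprung up again and at rest (all of step 2 and z of gauge_arm in the frame of fixture above 0.0285 m and angular speed of gauge_arm below 0.05 rad/s); the robot touches nothing.
It fails at once if the arm pressed down 8 mm or more (over about 55 N) (z of gauge_arm in the frame of fixture below 0.022 m).
It fails at once if the clamp made tight with the arm more than 0.2 rad off its stop (value of joint clamp above 2.85 rad and value of joint swing above 0.2 rad).
It fails at once if a bystander pushed more than 30 mm or tipped (distance of any of tape_roll, channel, parts_bin, spray_can from where it was at the start of the episode above 0.03 m or angle between spray_can's own z axis and vertical above 0.5 rad).
It also fails if it takes over 59 s, if anything falls off the work surface, if the arm or the gripper's body presses on something with over 40 N, if the wrist force passes 120 N, or if a joint passes its speed limit or range.

ROBOT

A 6-joint arm with a two-finger parallel gripper is mounted at the origin on the work surface. World frame = base frame: x ahead of the robot, y to its left, z up, the work surface at z = 0. Lengths are in m, angles in rad, forces in N, time in s.
With the tool pointing down it reaches from about 0.375 to 0.9 m from the base axis. Payload 3.1 kg.
Tool frame: the origin (TCP) lies between the finger pads; the fingertips stand 11 mm ahead of it and the grasp point (between the pads) lies 8 mm behind it; z points along the fingers, y is the line along which they close (so a half turn about z gives the same grasp; the last joint's range is limited). The gripper opens to 87 mm and grips with 3 to 60 N. Pads are 19 mm wide; open, the fingers measure 117 mm over their backs; the gripper's body (75 mm by 190 mm) begins 51 mm behind the grasp point.
Start: joints at [-1.339, 0.527, 1.433, -0, 1.181, -0.178], TCP at [0.249, -0.573, 0.234] pointing down, gripper open.
Joint ranges: [-3.08, 3.08], [-0.75, 2.2], [0.22, 2.44], [-1.43, 4.57], [0, 2.65], [-2.85, 2.85]. Speed limits (rad/s): [2.79, 2.79, 3.14, 3.14, 3.14, 3.14].

INTERFACE

Orientations are given as a unit quaternion [x, y, z, w].
In Python, from rig import robot gives the robot as it stands.
- The arm moves only by the tool move_arm, never from a script. Its argument "moves" is text: rows parted by semicolons, each of 7 numbers parted by spaces: the shift along the tool's x, y, z in units of 100 mm (1.0 is 100 mm), then the turn, a rotation vector about the tool's x, y, z in units of 90 degrees (1.0 is 90 degrees), then the opening, from 0 (shut) to 1 (fully open). A call has 1 to 12 rows; each row is the pose to reach, as a shift and turn from the pose commanded when the call began, along the tool's axes at that moment; what a row does not reach only later rows make up. A row lasts 1/10 s, in which the tool goes at most 50 mm and 8.59 degrees, less where a joint would pass 70% of its speed; a pose out of reach is approached as far as the arm can. A call with a number of a shift or a turn outside -1 to 1 is refused whole. A call with a gripper value outside its range is refused whole. The fingers move at their own pace and stop on an object; "squeeze" is the grip in N (left out, the last holds). Time passes only in rows, so rows that repeat a pose let the fingers close. It gives the time, the measured TCP pose, the force, the opening and the grip force at its end, in the units of the state.
- robot.get_obs(): the state, without advancing time (a new reading comes with each control period).
- robot.camera(name): name is "side" or "top" or "wrist"; returns a dict with "image" (480x640x3 uint8, red, green, blue), "intrinsics" (3x3 intrinsics, pixels), "extrinsics" (4x4, takes a point from world to camera coordinates). Camera axes: x right, y up, looking along -z (the intrinsics and any distortion apply to the point x, -y, -z); pixel columns grow to the right and rows downward; lengths in m; the calibration is good to about 2 mm. The wrist camera is an equidistant fisheye: a pixel r from the principal point sees the ray r / f radians off the axis. A picture is of the moment at which its call begins. There is no depth.
- robot.hand_in(): hands the job in; it is judged then, once.
The state is a dict: "time": time; "q": joint angles; "joint_velocities": joint speeds; "joint_torque": joint torques, N m; "position": TCP position; "tool_rot": TCP orientation; "ft_force": force on the tool from outside, world axes, zero at the start; "moment": the same for the moment, N m; "grip_width": finger opening in m; "grip_force": force on a finger pad.
Only numpy, scipy, OpenCV 4.12 (cv2) and the standard library are available. Lean on these libraries where they do the work, as an engineer would, in place of code of your own. Each camera call takes 0.05 s, during which the arm holds its last target. There are 200 camera calls.

## Working session

There is one attempt and no reset: what is moved stays moved. The work goes in short steps, Python scripts to look and compute and a tool call to move; the robot and the scene stay as the last step left them, time stands still between calls to the robot, and variables do not carry over. Pictures are saved under pics/ and viewed, at most 10 in all, crops included, and the job is handed in when it is done.

Besides the shell and the picture viewer there is one more tool, called after "Call:" by a JSON object that holds its "api" and its "payload", one argument or row to a line. move_arm: Moves the arm, as the interface text tells. Shifts and turns lie within -1 to 1; 1 stands for 100 mm of shift or 90 degrees of turn. Its arguments: {"type":"object","properties":{"moves":{"type":"string"},"squeeze":{"type":"number"}},"required":["moves"]}

```bash
mkdir -p pics; ls; cat > h.py <<'E'
import numpy as np, cv2
from rig import robot
def ray(c,u,v):
    K=np.array(c["intrinsics"]);E=np.array(c["extrinsics"])
    d=np.linalg.inv(K)@[u,v,1]; d=np.array([d[0],-d[1],-d[2]])
    R=E[:3,:3]; return -R.T@E[:3,3], R.T@d
def at(c,u,v,z):
    o,d=ray(c,u,v); return o+d*(z-o[2])/d[2]
E
python3 - <<'E'
from h import *
import pickle
c=robot.camera("top");s=robot.camera("side")
pickle.dump((c,s),open("c0.pkl","wb"))
cv2.imwrite("pics/top0.png",c["image"][:,:,::-1]);cv2.imwrite("pics/side0.png",s["image"][:,:,::-1])
o=robot.get_obs();print(o["time"],o["position"],o["tool_rot"],o["ft_force"])
print(c["intrinsics"],c["extrinsics"])
E
```

```text
pics
0.1 [ 0.24889154 -0.57259974  0.23265637] [ 9.79083357e-01  2.03457104e-01 -2.45764293e-05 -9.93165742e-04] [-0.15518901 -0.33711012  0.27554543]
[[603.85281072   0.         319.38882861]
 [  0.         603.85281072 240.31291945]
 [  0.           0.           1.        ]] [[ 0.02067    -0.99973631  0.01000339 -0.04348823]
 [ 0.98938589  0.0218934   0.14365317 -0.51001659]
 [-0.14383429  0.00692791  0.98957754 -1.61864203]
 [ 0.          0.          0.          1.        ]]
```

View pics/top0.png

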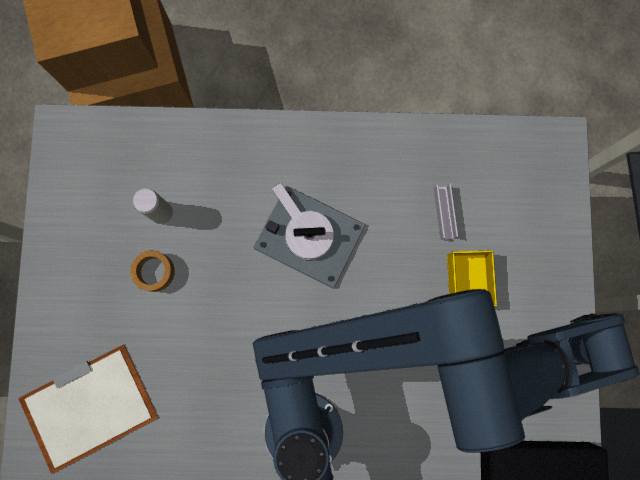

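View pics/side0.png

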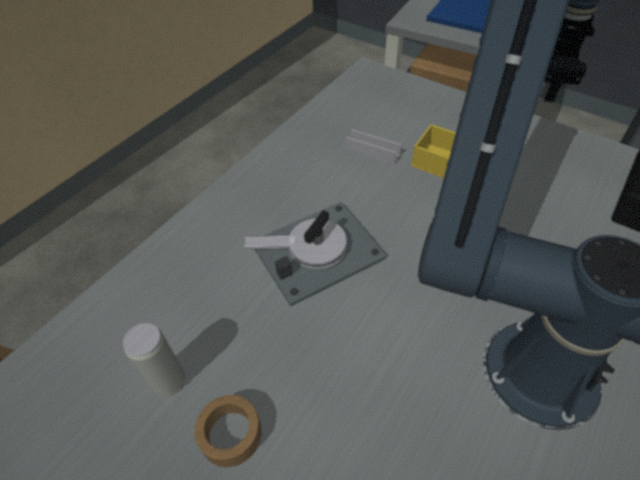

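The top picture shows the fixture at about (310,237), with the arm tip at (279,188), the stop block at (272,228) and the handle bar from (293,232) to (326,231). The bystanders are well away from it. Next I'll enlarge a crop.

```bash
python3 - <<'E'
from h import *
import pickle
c,s=pickle.load(open("c0.pkl","rb"))
im=c["image"][170:300,240:380,::-1]
cv2.imwrite("pics/crop0.png",cv2.resize(im,None,fx=4,fy=4,interpolation=cv2.INTER_CUBIC))
E
```

```text
(no output)
```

View pics/crop0.png

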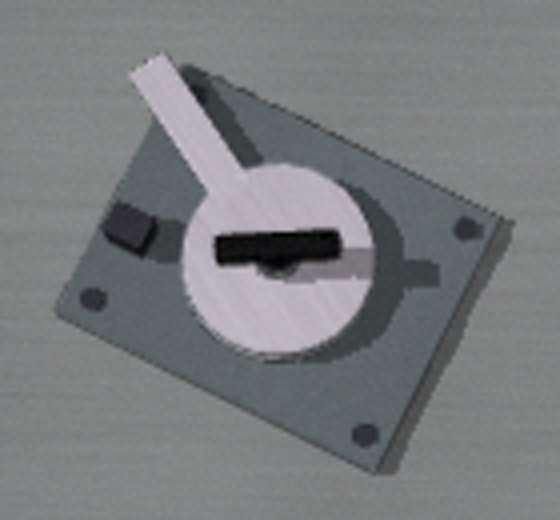

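The crop (scale 4, offset 240,170) shows:
- hub centre at (279,258)
- arm tip at (147,65)
- bar's upper edge from (215,236) to (340,230)
- plate corners at (188,66), (512,218), (378,472) and (57,313)
- stop block at (131,228)

```bash
python3 - <<'E'
from h import *
import pickle
c,s=pickle.load(open("c0.pkl","rb"))
P=lambda u,v,z:at(c,240+(u-.0)/4,170+v/4,z)[:2]
hub=P(279,258,.046);tip=P(147,65,.046)
cor=[P(*p,.016) for p in((188,66),(512,218),(378,472),(57,313))]
b=[P(215,236,.104),P(340,230,.104)]
st=P(131,222,.062)
print("hub",hub,"tip r",np.linalg.norm(tip-hub),"arm dir",np.degrees(np.arctan2(*(tip-hub)[::-1])))
print("plate",np.mean(cor,0),[np.linalg.norm(cor[i]-cor[i-1]) for i in range(4)])
fy=(cor[0]+cor[3]-cor[1]-cor[2]); print("fix +y dir",np.degrees(np.arctan2(fy[1],fy[0])))
fx=(cor[0]+cor[1]-cor[2]-cor[3]); print("fix +x dir",np.degrees(np.arctan2(fx[1],fx[0])))
d=b[1]-b[0];print("bar",np.linalg.norm(d),np.mean(b,0),np.degrees(np.arctan2(d[1],d[0])))
print("stop rel",st-hub,np.linalg.norm(st-hub),np.degrees(np.arctan2(*(st-hub)[::-1])))
o=robot.get_obs();from scipy.spatial.transform import Rotation as R
print(R.from_quat(o["tool_rot"]).as_matrix().round(3))
E
```

```text
hub [ 0.52497982 -0.00586183] tip r 0.16274450686815503 arm dir 35.3542384363445
plate [ 0.52410056 -0.00892048] [np.float64(0.1966748115998552), np.float64(0.2511183636728815), np.float64(0.20051822584671755), np.float64(0.24755226695674148)]
fix +y dir 65.28592708458596
fix +x dir -26.318188355551488
bar 0.08249194268476641 [ 0.53265195 -0.00505084] -85.93529556016952
stop rel [0.01994881 0.10056327] 0.10252280537375397 78.77985591307058
[[ 0.917  0.398 -0.   ]
 [ 0.398 -0.917  0.002]
 [ 0.    -0.002 -1.   ]]
```

Call:
{"api": "move_arm", "payload": {
  "moves": "0.96 -0.82 0 0 0 0 1;0.96 -0.82 0 0 0 0 1;0.96 -0.82 0 0 0 0 1;0.96 -0.82 0 0 0 0 1",
  "squeeze": 60
}}

```text
time: 0.5
position: [0.3054, -0.4553, 0.2331]
tool_rot: [0.979, 0.205, 0.0, -0.002]
ft_force: [-0.3, -0.7, 0.3]
grip_width: 0.0871
grip_force: 0.0
```

Call:
{"api": "move_arm", "payload": {
  "moves": "0.96 -0.82 0 0 0 0 1;0.96 -0.82 0 0 0 0 1;0.96 -0.82 0 0 0 0 1;0.96 -0.82 0 0 0 0 1"
}}

```text
time: 0.9
position: [0.3603, -0.3437, 0.2333]
tool_rot: [0.979, 0.205, -0.0, -0.001]
ft_force: [-0.3, 0.5, -0.1]
grip_width: 0.0867
grip_force: 0.0
```

Call:
{"api": "move_arm", "payload": {
  "moves": "0.96 -0.82 0 0 0 0 1;0.96 -0.82 0 0 0 0 1;0.96 -0.82 0 0 0 0 1;0.96 -0.82 0 0 0 0 1"
}}

```text
time: 1.3
position: [0.416, -0.2318, 0.2335]
tool_rot: [0.979, 0.205, 0.0, -0.0]
ft_force: [0.2, 0.2, -0.3]
grip_width: 0.0873
grip_force: 0.0
```

Call:
{"api": "move_arm", "payload": {
  "moves": "0.96 -0.82 0 0 0 0 1;0.96 -0.82 0 0 0 0 1;0.96 -0.82 0 0 0 0 1;0.96 -0.82 0 0 0 0 1"
}}

```text
time: 1.7
position: [0.4721, -0.1192, 0.2336]
tool_rot: [0.979, 0.205, 0.001, 0.001]
ft_force: [-0.9, -0.9, -0.2]
grip_width: 0.0871
grip_force: 0.0
```

Call:
{"api": "move_arm", "payload": {
  "moves": "0.94 -0.81 0 0 0 -0.78 1;0.94 -0.81 0 0 0 -0.78 1;0.94 -0.81 0 0 0 -0.78 1;0.94 -0.81 0 0 0 -0.78 1;0.94 -0.81 0 0 0 -0.78 1;0.94 -0.81 0 0 0 -0.78 1;0.94 -0.81 0 0 0 -0.78 1;0.94 -0.81 0 0 0 -0.78 1;0.94 -0.81 0 0 0 -0.78 1;0.94 -0.81 0 0 0 -0.78 1;0.94 -0.81 0 0 0 -0.78 1"
}}

```text
time: 2.8
position: [0.5248, -0.0089, 0.2335]
tool_rot: [0.685, 0.728, -0.0, 0.0]
ft_force: [0.3, -0.2, 0.6]
grip_width: 0.0868
grip_force: 0.0
```

```bash
cat > st.py <<'E'
from h import *
from scipy.spatial.transform import Rotation as R
o=robot.get_obs();M=R.from_quat(o["tool_rot"]).as_matrix()
print("t",o["time"],"p",np.round(o["position"],4),"yaw",round(np.degrees(np.arctan2(M[1,0],M[0,0])),2),"zax",M[:,2].round(3))
print("F",np.round(o["ft_force"],2),"M",np.round(o["moment"],3),"q",np.round(o["q"],2),"w",round(o["grip_width"],4),round(o["grip_force"],1))
print("to handle, tool axes mm",(M.T@(np.array([.5245,-.0065,.082])-o["position"])*1000).round(1))
E
python3 st.py; python3 -c "
from h import *
c=robot.camera('wrist');cv2.imwrite('pics/w1.png',c['image'][:,:,::-1]);print(c['intrinsics'])"
```

```text
t 2.8 p [ 0.5248 -0.0089  0.2335] yaw 93.49 zax [ 0. -0. -1.]
F [ 0.32 -0.18  0.56] M [-0.062 -0.14   0.   ] q [-0.23  0.39  1.68 -0.    1.07 -0.29] w 0.0868 0.0
to handle, tool axes mm [  2.4  -0.2 151.5]
[[371.64829954   0.         326.58245749]
 [  0.         371.64829954 239.26766663]
 [  0.           0.           1.        ]]
```

View pics/w1.png

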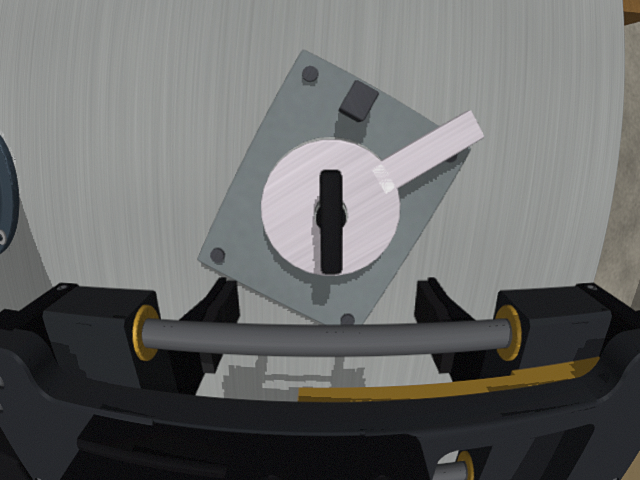

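The wrist picture shows the bar upright at columns 320-342, rows 170-273. It sits between the fingers, whose midpoint is near column 327. The hub is centred near (331,207).

```bash
python3 - <<'E'
from h import *
c=robot.camera("wrist");K=np.array(c["intrinsics"]);E=np.array(c["extrinsics"])
def W(u,v,z):
    x,y=(u-K[0,2]),(v-K[1,2]);r=np.hypot(x,y);t=r/K[0,0]
    d=np.array([np.sin(t)*x/r,-np.sin(t)*y/r,-np.cos(t)]);R=E[:3,:3]
    o=-R.T@E[:3,3];d=R.T@d;return (o+d*(z-o[2])/d[2])[:2]
a,b=W(331,170,.104),W(331.5,270,.104)
print(a,b,(a+b)/2,np.linalg.norm(a-b)); print("hub",W(331,206,.046))
E
```

```text
[0.52422175 0.0417189 ] [ 0.52988909 -0.03855672] [0.52705542 0.00158109] 0.08047542577139394
hub [0.52743376 0.00227028]
```

Call:
{"api": "move_arm", "payload": {
  "moves": "0.05 0.01 0.3 0 0 0 1;0.05 0.01 0.6 0 0 0 1;0.05 0.01 0.6 0 0 0 1;0.05 0.01 0.6 0 0 0 1"
}}

```text
time: 3.3
position: [0.5251, -0.0026, 0.1736]
tool_rot: [0.684, 0.729, -0.0, -0.0]
ft_force: [-0.0, -0.7, 0.0]
grip_width: 0.0871
grip_force: 0.0
```

```bash
python3 st.py; python3 - <<'E'
from h import *
import pickle
c=robot.camera("wrist");pickle.dump(c,open("w2.pkl","wb"))
cv2.imwrite('pics/w2.png',cv2.resize(c['image'][80:380,160:500,::-1],None,fx=2,fy=2))
E
```

```text
t 3.3 p [ 0.5251 -0.0026  0.1736] yaw 93.66 zax [-0.001  0.    -1.   ]
F [-0.02 -0.66  0.02] M [-0.061 -0.083 -0.002] q [-0.22  0.48  1.74 -0.    0.92 -0.28] w 0.0871 0.0
to handle, tool axes mm [-3.9 -0.8 91.6]
```

View pics/w2.png

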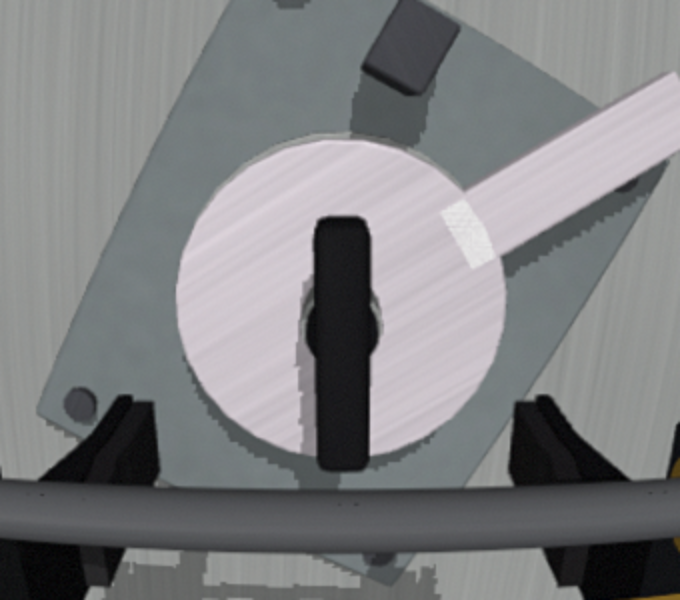

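The bar spans crop (341,216)-(343,470). The hub circle runs from column 177 to 506 and row 137 to 457.

```bash
python3 - <<'E'
from h import *
import pickle
c=pickle.load(open("w2.pkl","rb"));K=np.array(c["intrinsics"]);E=np.array(c["extrinsics"])
R=E[:3,:3];o=-R.T@E[:3,3];print("cam",o,"axis",-R[2])
def W(u,v,z):
    u=160+u/2;v=80+v/2
    x,y=(u-K[0,2]),(v-K[1,2]);r=np.hypot(x,y);t=r/K[0,0]
    d=R.T@np.array([np.sin(t)*x/r,-np.sin(t)*y/r,-np.cos(t)]);return (o+d*(z-o[2])/d[2])[:2]
a,b=W(341,218,.104),W(343,470,.104);print("bar",a,b,(a+b)/2,np.linalg.norm(a-b),np.degrees(np.arctan2(*(a-b)[::-1])))
p=[W(177,297,.046),W(506,297,.046),W(341,137,.046),W(341,457,.046)];print("hub",*p,(p[0]+p[1])/2,(p[2]+p[3])/2)
print("tip line",W(668,74,.046)-W(467,190,.046))
E
```

```text
cam [0.51964627 0.07629062 0.32461436] axis [ 0.01706166 -0.28431195 -0.95858   ]
bar [0.52388265 0.04234818] [ 0.53027557 -0.04167875] [5.27079109e-01 3.34719203e-04] 0.08426977104539324 94.35078223045906
hub [ 0.46268347 -0.00152242] [0.59211351 0.00694635] [0.52295894 0.06405062] [ 0.53179792 -0.06654264] [0.52739849 0.00271196] [ 0.52737843 -0.00124601]
tip line [0.07776909 0.05482097]
```

Call:
{"api": "move_arm", "payload": {
  "moves": "0.02 0.01 0.3 0 0 -0.01 1;0.02 0.01 0.6 0 0 -0.01 1;0.02 0.01 0.9 0 0 -0.01 1;0.02 0.01 0.92 0 0 -0.01 1;0.02 0.01 0.92 0 0 -0.01 1;0.02 0.01 0.92 0 0 -0.01 0;0.02 0.01 0.92 0 0 -0.01 0;0.02 0.01 0.92 0 0 -0.01 0;0.02 0.01 0.92 0 0 -0.01 0;0.02 0.01 0.92 0 0 -0.01 0;0.02 0.01 0.92 0 0 -0.01 0;0.02 0.01 0.92 0 0 -0.01 0",
  "squeeze": 60
}}

```text
time: 4.55
position: [0.526, -0.0005, 0.0815]
tool_rot: [0.678, 0.735, -0.0, -0.0]
ft_force: [0.5, -0.1, -0.1]
grip_width: 0.0389
grip_force: 0.0
```

```bash
python3 st.py
```

```text
t 4.55 p [ 5.26e-01 -5.00e-04  8.15e-02] yaw 94.58 zax [-0.  0. -1.]
F [ 0.55 -0.08 -0.11] M [ 0.003 -0.072 -0.016] q [-0.21  0.63  1.81 -0.    0.7  -0.29] w 0.0389 0.0
to handle, tool axes mm [-5.8 -2.  -0.5]
```

Call:
{"api": "move_arm", "payload": {
  "moves": "0 0 0 0 0 0 0;0 0 0 0 0 0 0;0 0 0 0 0 0 0;0 0 0 0 0 0 0;0 0 0 0 0 0 0;0 0 0 0 0 0 0;0 0 0 0 0 0 0"
}}

```text
time: 5.25
position: [0.5273, -0.0006, 0.0817]
tool_rot: [0.678, 0.735, 0.001, 0.001]
ft_force: [5.2, 1.8, -3.1]
grip_width: 0.0238
grip_force: 60.0
```

```bash
python3 st.py
```

```text
t 5.25 p [ 0.5273 -0.0006  0.0817] yaw 94.56 zax [ 0.003 -0.    -1.   ]
F [ 5.17  1.85 -3.12] M [ 0.317 -0.9    0.024] q [-0.21  0.63  1.8   0.    0.7  -0.29] w 0.0238 60.0
to handle, tool axes mm [-5.7 -3.3 -0.3]
```

The 23.8 mm grip is wider than the 18 mm bar, so the fingertips are probably catching the neck. I'll reopen, rise 8 mm and regrasp.

Call:
{"api": "move_arm", "payload": {
  "moves": "0 0 0 0 0 0 0.6;0 0 0 0 0 0 0.6;0 0 0 0 0 0 0.6;0 0.02 -0.08 0 0 0 0.4;0 0.02 -0.08 0 0 0 0.1;0 0.02 -0.08 0 0 0 0;0 0.02 -0.08 0 0 0 0;0 0.02 -0.08 0 0 0 0;0 0.02 -0.08 0 0 0 0;0 0.02 -0.08 0 0 0 0;0 0.02 -0.08 0 0 0 0;0 0.02 -0.08 0 0 0 0"
}}

```text
time: 6.45
position: [0.5279, -0.0003, 0.0895]
tool_rot: [0.678, 0.735, -0.0, -0.0]
ft_force: [-0.5, -0.6, 1.5]
grip_width: 0.0176
grip_force: 60.0
```

```bash
python3 st.py
```

```text
t 6.45 p [ 5.279e-01 -3.000e-04  8.950e-02] yaw 94.58 zax [-0.  0. -1.]
F [-0.45 -0.6   1.47] M [ 0.037 -0.023  0.008] q [-0.21  0.62  1.8  -0.    0.73 -0.29] w 0.0176 60.0
to handle, tool axes mm [-5.9 -3.9  7.5]
```

Call:
{"api": "move_arm", "payload": {
  "moves": "0 0 0 0 0 -0.05 0;0 0 0 0 0 -0.1 0;0 0 0 0 0 -0.15 0;0 0 0 0 0 -0.2 0;0 0 0 0 0 -0.25 0;0 0 0 0 0 -0.28 0;0 0 0 0 0 -0.31 0;0 0 0 0 0 -0.34 0;0 0 0 0 0 -0.36 0;0 0 0 0 0 -0.38 0;0 0 0 0 0 -0.38 0;0 0 0 0 0 -0.38 0"
}}

```text
time: 7.65
position: [0.5268, -0.0006, 0.0894]
tool_rot: [0.432, 0.902, -0.001, -0.001]
ft_force: [-2.4, -2.4, 2.9]
grip_width: 0.0176
grip_force: 60.0
```

```bash
python3 st.py; python3 - <<'E'
from h import *
c=robot.camera("wrist");t=robot.camera("side")
a=cv2.resize(c['image'][:400,60:620,::-1],(560,400));b=cv2.resize(t['image'][170:320,210:410,::-1],(240,180))
b=cv2.copyMakeBorder(b,0,220,0,0,cv2.BORDER_CONSTANT);cv2.imwrite('pics/w3.png',np.hstack([a,b]))
E
```

```text
t 7.65 p [ 0.5268 -0.0006  0.0894] yaw 128.76 zax [-0.003 -0.    -1.   ]
F [-2.41 -2.36  2.86] M [-0.594  0.599 -0.093] q [-0.21  0.62  1.8  -0.    0.73 -0.89] w 0.0176 60.0
to handle, tool axes mm [-3.1 -5.5  7.4]
```

View pics/w3.png

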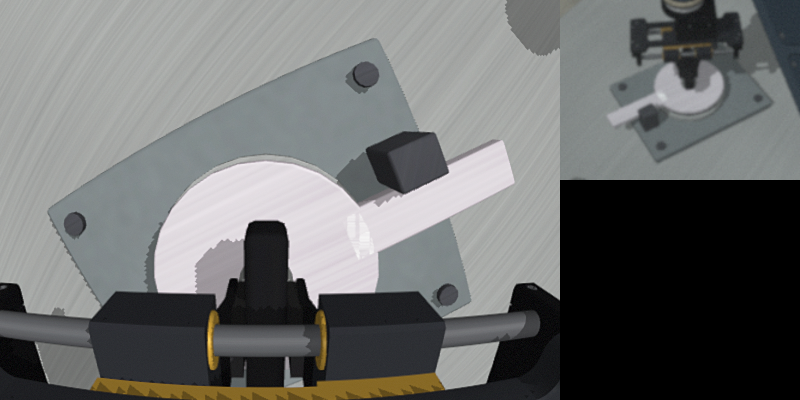

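The arm rests against the stop block, with contact near (445,165). Now I'll press.

Call:
{"api": "move_arm", "payload": {
  "moves": "0 0 0.02 0 0 0 0;0 0 0.04 0 0 0 0;0 0 0.05 0 0 0 0;0 0 0.05 0 0 0 0;0 0 0.05 0 0 0 0;0 0 0.05 0 0 0 0"
}}

```text
time: 8.35
position: [0.5269, -0.0006, 0.0854]
tool_rot: [0.432, 0.902, -0.001, -0.001]
ft_force: [-6.4, -4.5, 10.9]
grip_width: 0.0176
grip_force: 60.0
```

```bash
python3 st.py
```

```text
t 8.35 p [ 0.5269 -0.0006  0.0854] yaw 128.79 zax [-0.002 -0.    -1.   ]
F [-6.37 -4.5  10.91] M [-0.71   1.046 -0.117] q [-0.21  0.63  1.8  -0.    0.72 -0.89] w 0.0176 60.0
to handle, tool axes mm [-3.1 -5.6  3.4]
```

Call:
{"api": "move_arm", "payload": {
  "moves": "0 -0.01 0.01 0 0 0 0;0 -0.015 0.013 0 0 0 0;0 -0.015 0.013 0 0 0 0;0 -0.015 0.013 0 0 0 0"
}}

```text
time: 8.75
position: [0.5267, -0.0008, 0.0848]
tool_rot: [0.432, 0.902, 0.0, -0.0]
ft_force: [-4.0, 0.2, 14.5]
grip_width: 0.0173
grip_force: 60.0
```

```bash
python3 st.py
```

```text
t 8.75 p [ 0.5267 -0.0008  0.0848] yaw 128.75 zax [ 0.     0.001 -1.   ]
F [-3.98  0.17 14.48] M [-0.036  0.867 -0.149] q [-0.21  0.63  1.8   0.    0.71 -0.89] w 0.0173 60.0
to handle, tool axes mm [-3.  -5.3  2.8]
```

Call:
{"api": "move_arm", "payload": {
  "moves": "0 0 0.01 0 0 0 0;0 0 0.01 0 0 0 0;0 0 0.01 0 0 0 0"
}}

```text
time: 9.05
position: [0.5267, -0.0009, 0.0843]
tool_rot: [0.432, 0.902, 0.0, 0.0]
ft_force: [-5.6, -0.3, 19.1]
grip_width: 0.0176
grip_force: 60.0
```

```bash
python3 st.py
```

```text
t 9.05 p [ 0.5267 -0.0009  0.0843] yaw 128.76 zax [ 0.  0. -1.]
F [-5.59 -0.31 19.15] M [-0.076  1.08  -0.158] q [-0.21  0.63  1.8   0.    0.71 -0.89] w 0.0176 60.0
to handle, tool axes mm [-3.  -5.3  2.3]
```

Call:
{"api": "move_arm", "payload": {
  "moves": "0 0 0.005 0 0 0.03 0;0 0 0.005 0 0 0.06 0;0 0 0.005 0 0 0.09 0;0 0 0.005 0 0 0.12 0;0 0 0.005 0 0 0.15 0;0 0 0.005 0 0 0.18 0;0 0 0.005 0 0 0.21 0;0 0 0.005 0 0 0.24 0;0 0 0.005 0 0 0.27 0;0 0 0.005 0 0 0.3 0"
}}

```text
time: 10.05
position: [0.5276, -0.0005, 0.0842]
tool_rot: [0.631, 0.776, 0.001, 0.001]
ft_force: [-4.3, 2.3, 19.6]
grip_width: 0.0179
grip_force: 60.0
```

```bash
python3 st.py
```

```text
t 10.05 p [ 5.276e-01 -5.000e-04  8.420e-02] yaw 101.71 zax [ 0.003  0.001 -1.   ]
F [-4.25  2.33 19.62] M [0.377 0.817 0.16 ] q [-0.21  0.63  1.8   0.    0.71 -0.42] w 0.0179 60.0
to handle, tool axes mm [-5.2 -4.3  2.2]
```

Call:
{"api": "move_arm", "payload": {
  "moves": "0 0 0.005 0 0 0.04 0;0 0 0.005 0 0 0.08 0;0 0 0.005 0 0 0.12 0;0 0 0.005 0 0 0.16 0;0 0 0.005 0 0 0.2 0;0 0 0.005 0 0 0.24 0;0 0 0.005 0 0 0.28 0;0 0 0.005 0 0 0.32 0;0 0 0.005 0 0 0.36 0;0 0 0.005 0 0 0.4 0"
}}

```text
time: 11.05
position: [0.5289, -0.0007, 0.0841]
tool_rot: [0.84, 0.542, 0.002, 0.001]
ft_force: [-3.1, 2.1, 21.1]
grip_width: 0.0173
grip_force: 60.0
```

```bash
python3 st.py;python3 - <<'E'
from h import *
t=robot.camera("side")
cv2.imwrite('pics/s4.png',cv2.resize(t['image'][170:320,210:410,::-1],None,fx=3,fy=3))
E
```

```text
t 11.05 p [ 0.5289 -0.0007  0.0841] yaw 65.66 zax [ 0.005  0.    -1.   ]
F [-3.12  2.08 21.05] M [0.281 0.69  0.25 ] q [-0.21  0.63  1.8   0.    0.71  0.21] w 0.0173 60.0
to handle, tool axes mm [-7.1 -1.7  2.1]
```

View pics/s4.png

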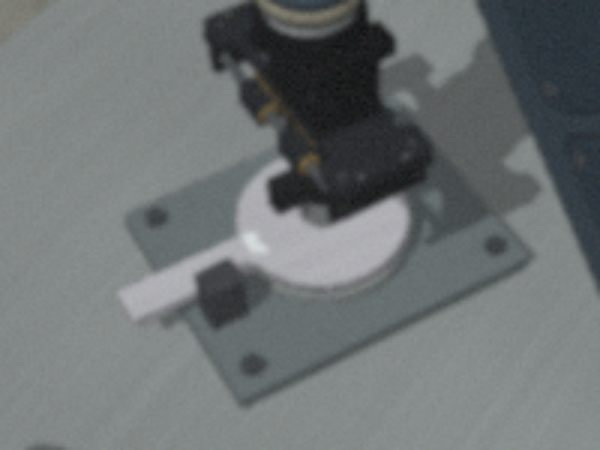

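The arm is still against the block at (220,290), with 21 N of press.

Call:
{"api": "move_arm", "payload": {
  "moves": "0 0 0 0 0 0.05 0;0 0 0 0 0 0.1 0;0 0 0 0 0 0.15 0;0 0 0 0 0 0.2 0;0 0 0 0 0 0.25 0;0 0 0 0 0 0.3 0;0 0 0 0 0 0.35 0;0 0 0 0 0 0.4 0;0 0 0 0 0 0.45 0;0 0 0 0 0 0.5 0;0 0 0 0 0 0.55 0;0 0 0 0 0 0.6 0"
}}

```text
time: 12.3
position: [0.5303, -0.0022, 0.0843]
tool_rot: [0.995, 0.102, 0.004, 0.002]
ft_force: [-2.7, -3.3, 20.1]
grip_width: 0.0174
grip_force: 60.0
```

```bash
python3 st.py
```

```text
t 12.3 p [ 0.5303 -0.0022  0.0843] yaw 11.69 zax [ 0.008 -0.002 -1.   ]
F [-2.72 -3.26 20.08] M [-0.528  0.669  0.2  ] q [-0.21  0.63  1.8  -0.    0.7   1.15] w 0.0174 60.0
to handle, tool axes mm [-6.5  3.1  2.2]
```

Call:
{"api": "move_arm", "payload": {
  "moves": "0 0 0 0 0 0.05 0;0 0 0 0 0 0.1 0;0 0 0 0 0 0.14 0;0 0 0 0 0 0.18 0;0 0 0 0 0 0.2 0;0 0 0 0 0 0.22 0;0 0 0 0 0 0.24 0;0 0 0 0 0 0.24 0"
}}

```text
time: 13.1
position: [0.5302, -0.003, 0.0843]
tool_rot: [0.996, -0.085, 0.004, 0.001]
ft_force: [-3.4, -5.3, 20.5]
grip_width: 0.0176
grip_force: 60.0
```

```bash
python3 st.py
```

```text
t 13.1 p [ 0.5302 -0.003   0.0843] yaw -9.74 zax [ 0.008 -0.004 -1.   ]
F [-3.41 -5.31 20.5 ] M [-0.959  0.732  0.112] q [-0.22  0.63  1.8  -0.    0.7   1.53] w 0.0176 60.0
to handle, tool axes mm [-5.1  4.4  2.2]
```

Call:
{"api": "move_arm", "payload": {
  "moves": "0 0 0 0 0 0.01 0;0 0 0 0 0 0.02 0;0 0 0 0 0 0.03 0;0 0 0 0 0 0.03 0"
}}

```text
time: 13.5
position: [0.5302, -0.003, 0.0843]
tool_rot: [0.994, -0.108, 0.004, 0.001]
ft_force: [-2.9, -5.0, 18.1]
grip_width: 0.0177
grip_force: 60.0
```

```bash
python3 st.py
```

```text
t 13.5 p [ 0.5302 -0.003   0.0843] yaw -12.41 zax [ 0.008 -0.004 -1.   ]
F [-2.89 -4.97 18.12] M [-1.083  0.769  0.222] q [-0.22  0.63  1.8  -0.    0.7   1.57] w 0.0177 60.0
to handle, tool axes mm [-4.9  4.6  2.2]
```

Call:
{"api": "move_arm", "payload": {
  "moves": "0 0 0 0 0 0.01 0;0 0 0 0 0 0.02 0;0 0 0 0 0 0.02 0"
}}

```text
time: 13.8
position: [0.5302, -0.0031, 0.0843]
tool_rot: [0.992, -0.124, 0.004, 0.001]
ft_force: [-2.8, -5.0, 20.0]
grip_width: 0.0178
grip_force: 60.0
```

```bash
python3 st.py
```

```text
t 13.8 p [ 0.5302 -0.0031  0.0843] yaw -14.21 zax [ 0.008 -0.004 -1.   ]
F [-2.82 -4.96 19.97] M [-1.103  0.793  0.159] q [-0.22  0.63  1.8  -0.    0.7   1.61] w 0.0178 60.0
to handle, tool axes mm [-4.7  4.7  2.2]
```

Call:
{"api": "move_arm", "payload": {
  "moves": "0 0 0 0 0 0.01 0;0 0 0 0 0 0.02 0;0 0 0 0 0 0.02 0"
}}

```text
time: 14.1
position: [0.5302, -0.0032, 0.0843]
tool_rot: [0.99, -0.139, 0.004, 0.001]
ft_force: [-3.5, -6.3, 18.7]
grip_width: 0.0174
grip_force: 60.0
```

```bash
python3 st.py
```

```text
t 14.1 p [ 0.5302 -0.0032  0.0843] yaw -16.0 zax [ 0.008 -0.004 -1.   ]
F [-3.52 -6.34 18.74] M [-1.073  0.803  0.139] q [-0.22  0.63  1.8  -0.    0.7   1.64] w 0.0174 60.0
to handle, tool axes mm [-4.5  4.8  2.2]
```

Call:
{"api": "move_arm", "payload": {
  "moves": "0 0 0 0 0 0.01 0;0 0 0 0 0 0.01 0;0 0 0 0 0 0.01 0"
}}

```text
time: 14.4
position: [0.5302, -0.0032, 0.0843]
tool_rot: [0.989, -0.147, 0.004, 0.001]
ft_force: [-2.7, -5.9, 18.7]
grip_width: 0.0174
grip_force: 60.0
```

```bash
python3 st.py
```

```text
t 14.4 p [ 0.5302 -0.0032  0.0843] yaw -16.89 zax [ 0.008 -0.004 -1.   ]
F [-2.75 -5.86 18.72] M [-1.179  0.818  0.16 ] q [-0.22  0.63  1.8  -0.    0.7   1.65] w 0.0174 60.0
to handle, tool axes mm [-4.5  4.8  2.2]
```

Call:
{"api": "move_arm", "payload": {
  "moves": "0 0 0 0 0 0.01 0;0 0 0 0 0 0.01 0;0 0 0 0 0 0.01 0"
}}

```text
time: 14.7
position: [0.5302, -0.0032, 0.0843]
tool_rot: [0.988, -0.155, 0.004, 0.001]
ft_force: [-2.9, -6.4, 19.4]
grip_width: 0.0175
grip_force: 60.0
```

```bash
python3 st.py;python3 - <<'E'
from h import *
t=robot.camera("side");w=robot.camera("wrist")
b=cv2.resize(t['image'][220:300,230:330,::-1],(400,320));a=cv2.resize(w['image'][:,:,::-1],(400,300))
cv2.imwrite('pics/s5.png',np.hstack([b,cv2.copyMakeBorder(a,0,20,0,0,cv2.BORDER_CONSTANT)]))
E
```

```text
t 14.7 p [ 0.5302 -0.0032  0.0843] yaw -17.78 zax [ 0.008 -0.004 -1.   ]
F [-2.89 -6.42 19.44] M [-1.093  0.842  0.121] q [-0.22  0.63  1.8  -0.    0.7   1.67] w 0.0175 60.0
to handle, tool axes mm [-4.4  4.8  2.2]
```

View pics/s5.png

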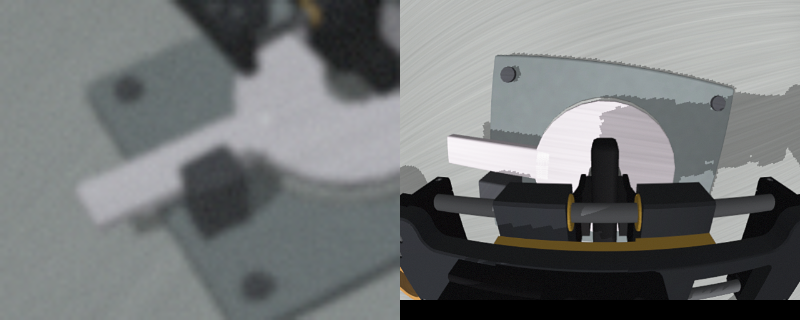

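In both views the arm still lies along the block, and no hard end has shown in the moment yet. I'll measure the arm and bar angles from the wrist image.

```bash
python3 - <<'E'
from h import *
import pickle
c=robot.camera("wrist");pickle.dump(c,open("w5.pkl","wb"))
cv2.imwrite('pics/w6.png',cv2.resize(c['image'][60:320,50:450,::-1],None,fx=2,fy=2,interpolation=cv2.INTER_CUBIC))
E
```

```text
(no output)
```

View pics/w6.png

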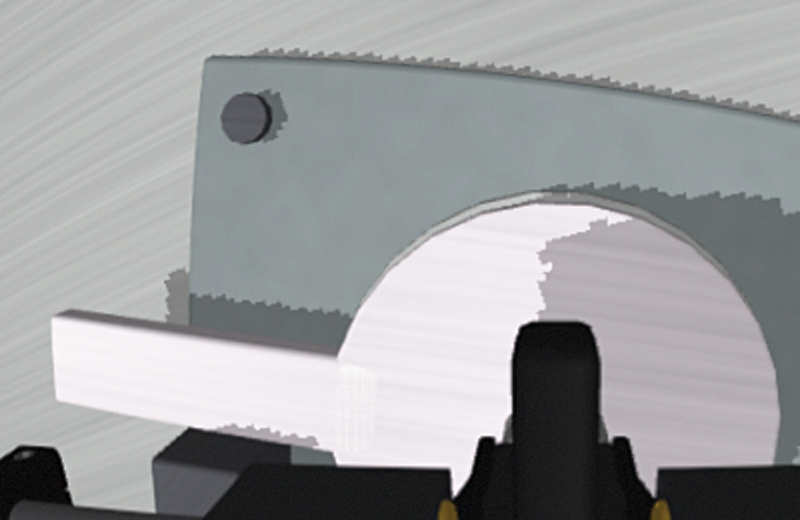

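The arm's edge runs from crop (57,319) to (338,357), its lower edge from (57,402) to (235,430), and the plate's edge from (208,57) to (790,118).

```bash
python3 - <<'E'
from h import *
import pickle
c=pickle.load(open("w5.pkl","rb"));K=np.array(c["intrinsics"]);E=np.array(c["extrinsics"])
R=E[:3,:3];o=-R.T@E[:3,3]
def W(u,v,z):
    u=50+u/2;v=60+v/2
    x,y=(u-K[0,2]),(v-K[1,2]);r=np.hypot(x,y);t=r/K[0,0]
    d=R.T@np.array([np.sin(t)*x/r,-np.sin(t)*y/r,-np.cos(t)]);return (o+d*(z-o[2])/d[2])[:2]
def A(a,b):
    d=a-b;return np.degrees(np.arctan2(d[1],d[0])),np.linalg.norm(d)
print("arm",A(W(57,319,.041),W(338,357,.041)),A(W(57,402,.041),W(235,430,.041)))
print("width",np.linalg.norm(W(57,319,.041)-W(57,402,.041)))
print("plate y",A(W(208,57,.016),W(790,118,.016)))
print("plate x",A(W(208,57,.016),W(190,290,.016)))
l=A(W(514,345,.099),W(512,460,.099));r=A(W(599,345,.099),W(602,460,.099));print("bar",l,r)
E
```

```text
arm (np.float64(64.81560648946787), np.float64(0.09750968330851786)) (np.float64(65.90550787847187), np.float64(0.067957435674228))
width 0.02856666889702423
plate y (np.float64(65.0615011419004), np.float64(0.18032480849386817))
plate x (np.float64(-26.068435344317102), np.float64(0.07535589408524575))
bar (np.float64(-19.66390567262812), np.float64(0.02394001768734855)) (np.float64(-15.183818146101514), np.float64(0.023966901323375256))
```

The arm is at its stop and the estimated clamp angle is about 3.0. I'll turn on in small steps to feel the hard end.

Call:
{"api": "move_arm", "payload": {
  "moves": "0 0 0 0 0 0.01 0;0 0 0 0 0 0.01 0;0 0 0 0 0 0.01 0"
}}

```text
time: 15.15
position: [0.5302, -0.0033, 0.0843]
tool_rot: [0.987, -0.162, 0.004, 0.001]
ft_force: [-2.2, -5.6, 19.3]
grip_width: 0.0174
grip_force: 60.0
```

```bash
python3 st.py
```

```text
t 15.15 p [ 0.5302 -0.0033  0.0843] yaw -18.69 zax [ 0.008 -0.004 -1.   ]
F [-2.17 -5.6  19.31] M [-1.202  0.827  0.15 ] q [-0.22  0.63  1.8  -0.    0.7   1.68] w 0.0174 60.0
to handle, tool axes mm [-4.3  4.9  2.2]
```

Call:
{"api": "move_arm", "payload": {
  "moves": "0 0 0 0 0 0.01 0;0 0 0 0 0 0.01 0;0 0 0 0 0 0.01 0"
}}

```text
time: 15.45
position: [0.5302, -0.0033, 0.0843]
tool_rot: [0.985, -0.17, 0.004, 0.001]
ft_force: [-3.2, -7.3, 19.8]
grip_width: 0.0172
grip_force: 60.0
```

```bash
python3 st.py
```

```text
t 15.45 p [ 0.5302 -0.0033  0.0843] yaw -19.58 zax [ 0.008 -0.004 -1.   ]
F [-3.25 -7.26 19.77] M [-1.198  0.801  0.171] q [-0.22  0.63  1.8  -0.    0.7   1.7 ] w 0.0172 60.0
to handle, tool axes mm [-4.3  4.9  2.2]
```

Call:
{"api": "move_arm", "payload": {
  "moves": "0 0 0 0 0 0.01 0;0 0 0 0 0 0.01 0;0 0 0 0 0 0.01 0"
}}

```text
time: 15.75
position: [0.5301, -0.0033, 0.0843]
tool_rot: [0.984, -0.178, 0.004, 0.001]
ft_force: [-2.7, -7.1, 20.5]
grip_width: 0.0172
grip_force: 60.0
```

```bash
python3 st.py
```

```text
t 15.75 p [ 0.5301 -0.0033  0.0843] yaw -20.49 zax [ 0.008 -0.004 -1.   ]
F [-2.66 -7.1  20.53] M [-1.229  0.839  0.142] q [-0.22  0.63  1.8  -0.    0.7   1.72] w 0.0172 60.0
to handle, tool axes mm [-4.2  4.9  2.2]
```

Call:
{"api": "move_arm", "payload": {
  "moves": "0 0 0 0 0 0.01 0;0 0 0 0 0 0.01 0;0 0 0 0 0 0.01 0"
}}

```text
time: 16.05
position: [0.5301, -0.0033, 0.0843]
tool_rot: [0.983, -0.185, 0.004, 0.001]
ft_force: [-3.2, -6.3, 19.7]
grip_width: 0.0173
grip_force: 60.0
```

```bash
python3 st.py; python3 - <<'E'
from h import *
import pickle
c=robot.camera("wrist")
c0=pickle.load(open("w5.pkl","rb"))
# arm-edge and plate-edge angles in world, automatic: upper arm edge & plate edge by brightness threshold along columns
def run(c):
    K=np.array(c["intrinsics"]);E=np.array(c["extrinsics"]);R=E[:3,:3];o=-R.T@E[:3,3]
    g=cv2.cvtColor(c["image"],cv2.COLOR_RGB2GRAY).astype(int)
    def W(u,v,z):
        x,y=(u-K[0,2]),(v-K[1,2]);r=np.hypot(x,y);t=r/K[0,0]
        d=R.T@np.array([np.sin(t)*x/r,-np.sin(t)*y/r,-np.cos(t)]);return (o+d*(z-o[2])/d[2])[:2]
    P=[]
    for u in range(150,205,3):
        col=g[200:262,u]; v=200+np.argmax(col>195); P.append(W(u,v-.5,.041))
    vx,vy,_,_=cv2.fitLine(np.float32(P)*1000,cv2.DIST_HUBER,0,.01,.01).ravel()
    return np.degrees(np.arctan2(vy,vx))
print("arm edge before/now",run(c0),run(c))
E
```

```text
t 16.05 p [ 0.5301 -0.0033  0.0843] yaw -21.38 zax [ 0.008 -0.004 -1.   ]
F [-3.16 -6.34 19.68] M [-1.262  0.842  0.15 ] q [-0.22  0.63  1.8  -0.    0.7   1.73] w 0.0173 60.0
to handle, tool axes mm [-4.1  5.   2.2]
arm edge before/now 64.0382 60.765396
```

The arm edge turned 3.3° over the last 3.6° of tool turn. So the hard end was reached near yaw -18°, and the arm has been dragged about 0.06 rad since. I'll release the press and turn back anticlockwise so the free arm returns to its stop.

Call:
{"api": "move_arm", "payload": {
  "moves": "0 0 -0.03 0 0 0 0;0 0.01 -0.06 0 0 0 0;0 0.02 -0.08 0 0 0 0;0 0.02 -0.08 0 0 0 0;0 0.02 -0.08 0 0 0 0"
}}

```text
time: 16.6
position: [0.5295, -0.0036, 0.0896]
tool_rot: [0.982, -0.187, 0.004, -0.0]
ft_force: [5.3, -2.0, -0.5]
grip_width: 0.0174
grip_force: 60.0
```

```bash
python3 st.py
```

```text
t 16.6 p [ 0.5295 -0.0036  0.0896] yaw -21.54 zax [ 0.007 -0.001 -1.   ]
F [ 5.33 -2.01 -0.46] M [-0.338 -0.887 -0.01 ] q [-0.22  0.62  1.8   0.    0.72  1.73] w 0.0174 60.0
to handle, tool axes mm [-3.7  4.6  7.5]
```

Call:
{"api": "move_arm", "payload": {
  "moves": "0 0 0 0 0 -0.01 0;0 0 0 0 0 -0.02 0;0 0 0 0 0 -0.03 0;0 0 0 0 0 -0.04 0;0 0 0 0 0 -0.05 0;0 0 0 0 0 -0.05 0;0 0 0 0 0 -0.05 0"
}}

```text
time: 17.3
position: [0.5296, -0.0035, 0.0896]
tool_rot: [0.989, -0.148, 0.004, -0.0]
ft_force: [5.6, -1.0, -1.0]
grip_width: 0.0175
grip_force: 60.0
```

```bash
python3 st.py; cat > arm.py <<'E'
from h import *
c=robot.camera("wrist");K=np.array(c["intrinsics"]);E=np.array(c["extrinsics"]);R=E[:3,:3];o=-R.T@E[:3,3]
g=cv2.cvtColor(c["image"],cv2.COLOR_RGB2GRAY).astype(int)
def W(u,v,z):
    x,y=(u-K[0,2]),(v-K[1,2]);r=np.hypot(x,y);t=r/K[0,0]
    d=R.T@np.array([np.sin(t)*x/r,-np.sin(t)*y/r,-np.cos(t)]);return (o+d*(z-o[2])/d[2])[:2]
P=[W(u,200+np.argmax(g[200:262,u]>195)-.5,.046) for u in range(150,205,3)]
vx,vy,_,_=cv2.fitLine(np.float32(P)*1000,cv2.DIST_HUBER,0,.01,.01).ravel()
print("arm",np.degrees(np.arctan2(vy,vx)))
E
python3 arm.py
```

```text
t 17.3 p [ 0.5296 -0.0035  0.0896] yaw -17.04 zax [ 0.007 -0.001 -1.   ]
F [ 5.62 -1.01 -0.96] M [-0.206 -0.908  0.005] q [-0.22  0.62  1.8   0.    0.72  1.65] w 0.0175 60.0
to handle, tool axes mm [-4.   4.4  7.6]
arm 64.68484
```

Call:
{"api": "move_arm", "payload": {
  "moves": "0 0 0 0 0 -0.01 0;0 0 0 0 0 -0.02 0;0 0 0 0 0 -0.02 0"
}}

```text
time: 17.65
position: [0.5296, -0.0034, 0.0896]
tool_rot: [0.991, -0.133, 0.004, -0.0]
ft_force: [5.6, -1.3, -0.6]
grip_width: 0.0185
grip_force: 60.0
```

```bash
python3 st.py; python3 arm.py
```

```text
t 17.65 p [ 0.5296 -0.0034  0.0896] yaw -15.29 zax [ 0.007 -0.001 -1.   ]
F [ 5.56 -1.33 -0.6 ] M [-0.207 -0.958 -0.161] q [-0.22  0.62  1.8   0.    0.72  1.62] w 0.0185 60.0
to handle, tool axes mm [-4.2  4.3  7.6]
arm 64.09656
```

Call:
{"api": "move_arm", "payload": {
  "moves": "0.01 0 0 0 0 0 0;0.02 0 0 0 0 0 0;0.02 0 0 0 0 0 0;0.02 0 0 0 0 0 0.35;0.02 0 0 0 0 0 0.35;0.02 0 0 0 0 0 0.35;0.02 0 0 0 0 0 0.5;0.02 0 0 0 0 0 0.5;0.02 0 0 0 0 0 0.5"
}}

```text
time: 18.6
position: [0.5273, -0.0035, 0.0889]
tool_rot: [0.991, -0.132, -0.001, -0.0]
ft_force: [0.5, -0.1, 0.1]
grip_width: 0.0416
grip_force: 0.0
```

```bash
python3 st.py; python3 arm.py
```

```text
t 18.6 p [ 0.5273 -0.0035  0.0889] yaw -15.22 zax [-0.002  0.    -1.   ]
F [ 0.51 -0.07  0.09] M [-0.005  0.033  0.029] q [-0.22  0.62  1.8   0.    0.73  1.62] w 0.0416 0.0
to handle, tool axes mm [-1.9  3.6  6.9]
arm 64.4886
```

Call:
{"api": "move_arm", "payload": {
  "moves": "0 0 -0.2 0 0 0 0.5;0 0 -0.5 0 0 0 0.5;0 0 -0.9 0 0 0 0.5;0 0 -0.9 0 0 0 0.5;0 0 -0.9 0 0 0 0.5"
}}

```text
time: 19.15
position: [0.5284, -0.0037, 0.1801]
tool_rot: [0.991, -0.132, 0.001, 0.0]
ft_force: [0.1, 0.1, -0.7]
grip_width: 0.0438
grip_force: 0.0
```

```bash
python3 st.py; python3 - <<'E'
from h import *
c=robot.camera("wrist");t=robot.camera("side")
a=cv2.resize(c['image'][:,:,::-1],(480,360));b=cv2.resize(t['image'][180:320,220:400,::-1],(320,249))
cv2.imwrite('pics/w7.png',np.hstack([a,cv2.copyMakeBorder(b,0,111,0,0,cv2.BORDER_CONSTANT)]))
E
```

```text
t 19.15 p [ 0.5284 -0.0037  0.1801] yaw -15.21 zax [ 0.002 -0.    -1.   ]
F [ 0.1   0.1  -0.74] M [0.021 0.024 0.025] q [-0.22  0.47  1.73 -0.    0.94  1.62] w 0.0438 0.0
to handle, tool axes mm [-3.2  3.7 98.1]
```

View pics/w7.png

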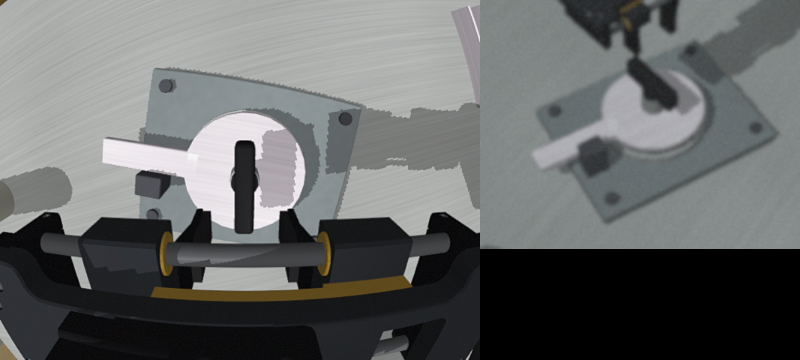

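The gripper is clear, the arm lies at its block and the bar stands about 3° short of its hard end, well within the 8.6° allowed. Handing in.

```bash
python3 -c "
from rig import robot
print(robot.hand_in())"
```

```text
the job is handed in; nothing more can be done
None
```

I handed in the job with the gauge arm at its stop, the T-handle clamp about 3° short of its hard end (8.6° allowed) and the gripper clear. The clamp turned slightly past its hard end and dragged the arm about 0.06 rad off its stop, so I turned it back. The hand-in gave no pass or fail result.

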